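# Put the record-care kit away in its tray

## Robot

A 6-joint arm with a two-finger parallel gripper is mounted at the origin on the work surface. World frame = base frame: x ahead of the robot, y to its left, z up, the work surface at z = 0. Lengths are in m, angles in rad, forces in N, time in s.
With the tool pointing down it reaches from about 0.25 to 0.775 m from the base axis. Payload 8.9 kg.
Tool frame: the origin (TCP) lies between the finger pads; the fingertips stand arm.tip_extent ahead of it and the grasp point (between the pads) lies 3 mm ahead of it (arm.tip_extent is the distance from the TCP to the fingertips, in m); z points along the fingers, x is the direction in which the jaws open and shut, and the axes are right-handed (so a half turn about z gives the same grasp; the last joint's range is limited). The gripper opens to 85 mm and grips with 20 to 120 N. Pads are 22 mm wide; open, the fingers measure 114 mm over their backs; the gripper's body (76 mm by 85 mm) begins 54 mm behind the grasp point. The pads swing forward as they close: fully open they stand 13 mm farther back than shut.
Start: joints at [-1.25, 0.291, -0.153, 1.127, 0, 1.431], TCP at [0.233, -0.47, 0.253] pointing down, gripper open.
Joint ranges: [-2.52, 2.52], [-0.91, 1.74], [-1.3, 1.37], [-1.96, 2.02], [-1.52, 1.47], [-3.14, 3.14]. Speed limits (rad/s): [2.22, 2.22, 2.79, 3.14, 3.14, 3.14].

## Interface

Orientations are given as a rotation vector (axis times angle).
In Python, from station import arm gives the robot as it stands. The module is installed in compiled form; this text tells all that it offers.
- The arm moves only by the tool play_rows, never from a script. Its argument "rows" is a list that holds one entry, the list of rows, each a list of 6 numbers: the shift along the tool's x, y, z in mm, then the turn, a rotation vector about the tool's x, y, z in degrees. A call has 1 to 12 rows; each row is the pose to reach, as a shift and turn from the pose commanded when the call began, along the tool's axes at that moment; what a row does not reach only later rows make up. A row lasts 1/8 s, in which the tool goes at most 62.5 mm and 10.7 degrees, less where a joint would pass 70% of its speed; a pose out of reach is approached as far as the arm can. A call with a gripper value outside its range is refused whole. "hand" is the closure in counts, from 0 (fully open) to 255 (shut), set as the call begins (left out, the last holds). The fingers move at their own pace and stop on an object; "grip_force" is the grip in N (left out, the last holds). Time passes only in rows, so rows that repeat a pose let the fingers close. It gives the time, the measured TCP pose, the force and the opening at its end, in the units of the state.
- arm.read_state(): the state, without advancing time (a new reading comes with each control period).
- arm.read_camera(name): name is "scene" or "top" or "wrist"; returns a dict with "frame" (480x640x3 uint8, blue, green, red), "mtx" (3x3 intrinsics, pixels), "extrinsics" (4x4, takes a point from world to camera coordinates); the wrist camera has in their place "hand_eye" (4x4, takes a point from camera to tool coordinates, whose origin is the TCP and whose axes are the tool frame's). Camera axes: x right, y up, looking along -z (the intrinsics and any distortion apply to the point x, -y, -z); pixel columns grow to the right and rows downward; lengths in m; the calibration is good to about 2 mm. The wrist camera is an equidistant fisheye: a pixel r from the principal point sees the ray r / f radians off the axis. A picture is of the moment at which its call begins: read the wrist's pose just before it. There is no depth.
- arm.finish_job(): hands the job in, once; it reports no verdict.
The state is a dict: "t": time; "joint_pos": joint angles; "qd": joint speeds; "joint_efforts": joint torques, N m; "position": TCP position; "eef_rot": TCP orientation; "ft_force": force on the tool from outside, world axes, zero at the start; "wrist_torque": the same for the moment, N m; "gripper_width": finger opening in m.
Only numpy, scipy, OpenCV 4.12 (cv2) and the standard library are available. Lean on these libraries where they do the work, as an engineer would, in place of code of your own. Each camera call takes 0.05 s, during which the arm holds its last target.

## Task

Put the record-care kit away in the low pine tray, each thing fully down in the recess cut for it: the knobbed record clamp in the large round one, the square corked bottle in the square one, the brass loupe in the small round one, and the horn-handled brush lying bristles down in the long slot. Keep the bottle and the loupe upright throughout and set them down gently rather than dropping them. Leave the round corked bottle and the plain aluminium turntable foot (no knob) where they stand.

Things in the scene. Friction and masses are not known exactly. Their poses are not given: they have to be found in the camera images.
- clamp_center (a point): Record clamp, aluminium: round base disc 60 mm in diameter and 18 mm high, with a knurled knob 30 mm in diameter on top, from 18 to 44 mm up; grip the knob. 44 mm high in all, about 0.2 kg. Listed point: on its axis, 22 mm above its underside; z up.
- bottle_center (a point): Square amber glass bottle with a cork: body 42 by 42 mm, 52 mm high, then a 22 mm neck and a cork; 76 mm high in all, about 0.15 kg. Grip two opposite flat sides of the body. Listed point: on its axis, 38 mm above its underside; x and y are square to its flat sides, z up. Set down with the fingertips at least 11 mm above its underside, clear of the recess edge.
- loupe_center (a point): Brass pocket loupe standing on end: a plain upright cylinder 34 mm in diameter (35 mm over its two rims) and 36 mm high with a glass lens on top, about 0.1 kg. Listed point: its centre, 18 mm above its underside; z up. Set down with the fingertips at least 11 mm above its underside, clear of the recess edge.
- brush_center (a point): Record brush lying bristles down: horn handle 78 by 18 mm, from 14 to 28 mm above the underside, over a stiff dark bristle block 70 by 14 mm, 14 mm high; about 60 g. Both ends are alike. Grip the handle across its 18 mm width. Listed point: centre, 14 mm above its underside; x along its length, z up. Set down with the fingertips at least 11 mm above its underside, clear of the recess edge.
- bay_large_floor (a point): Large round recess, 84 mm in diameter, 8 mm deep, in a fixed 109 mm square wooden block (top 20 mm above the table), one of four in the 236 mm square pine tray (wall top 24 mm above the table). Listed point: centre of the recess floor, 12 mm above the table; z up, x and y along the block's sides. For the clamp.
- bay_square_floor (a point): Square recess, 64 by 64 mm along the block's sides, 8 mm deep, in a fixed 109 mm square wooden block (top 20 mm above the table), one of four in the 236 mm square pine tray (wall top 24 mm above the table). Listed point: centre of the recess floor, 12 mm above the table; z up, x and y along the block's sides. For the square bottle.
- bay_small_floor (a point): Small round recess, 58 mm in diameter, 8 mm deep, in a fixed 109 mm square wooden block (top 20 mm above the table), one of four in the 236 mm square pine tray (wall top 24 mm above the table). Listed point: centre of the recess floor, 12 mm above the table; z up, x and y along the block's sides. For the loupe.
- bay_slot_floor (a point): Long slot, 98 mm along its x by 40 mm along its y, 8 mm deep, in a fixed 109 mm square wooden block (top 20 mm above the table), one of four in the 236 mm square pine tray (wall top 24 mm above the table). Listed point: centre of the recess floor, 12 mm above the table; z up, x and y along the block's sides. For the brush, along the slot either way round.
- round_bottle_center (a point): Look-alike, stays where it is: ROUND amber glass bottle with a cork, 42 mm in diameter, 76 mm high. Listed point: on its axis, 38 mm above its underside.
- foot_center (a point): Look-alike, stays where it is: turntable foot, a plain aluminium drum 60 mm in diameter and 36 mm high with a flat top and no knob. Listed point: its centre, 18 mm above its underside.
Mind the look-alikes: they are no part of the job. Leave any purple look-alike of the part that bears bottle_center alone. What is shaped like the part that bears brush_center but pink or purple is not meant.

How it is judged:
At the end, for the whole second after the job is handed in: Each kit thing rests in its own recess (within 18 mm of its centre sideways, 4 mm in height), upright or bristles down within 0.15 rad, brush along the slot within 0.35 rad, all at rest; round bottle and foot within 20 mm of their start (horizontal distance between clamp_center and bay_large_floor below 0.018 m and z of clamp_center in the frame of bay_large_floor between 0.016 and 0.026 m and angle between each of clamp_center, bottle_center, loupe_center, brush_center's own z axis and vertical below 0.15 rad and linear speed of each of clamp, bottle, loupe, brush below 0.02 m/s and horizontal distance between bottle_center and bay_square_floor below 0.018 m and z of bottle_center in the frame of bay_square_floor between 0.032 and 0.042 m and horizontal distance between loupe_center and bay_small_floor below 0.018 m and z of loupe_center in the frame of bay_small_floor between 0.012 and 0.022 m and horizontal distance between brush_center and bay_slot_floor below 0.018 m and z of brush_center in the frame of bay_slot_floor between 0.008 and 0.018 m and angle between the x axis of brush_center and the x axis of bay_slot_floor, either way round below 0.35 rad and distance of each of round_bottle_center, foot_center from where it was at the start of the episode below 0.02 m); the robot touches nothing.
It fails at once if the round bottle or the turntable foot is moved more than 20 mm (distance of any of round_bottle_center, foot_center from where it was at the start of the episode above 0.02 m).
It fails at once if the square bottle or the loupe is tipped by more than 0.6 rad (angle between any of bottle_center, loupe_center's own z axis and vertical above 0.6 rad).
It fails at once if the square bottle or the loupe is dropped (falls free at more than 0.7 m/s, a drop of about 25 mm) ((linear speed of bottle above 0.7 m/s and contact force between bottle and the fingers below 0.2 N) or (linear speed of loupe above 0.7 m/s and contact force between loupe and the fingers below 0.2 N)).
It also fails if it takes over 115 s, if anything falls off the work surface, if the arm or the gripper's body presses on something with over 40 N, if the wrist force passes 120 N, or if a joint passes its speed limit or range.

## Working session

There is one attempt and no reset: what is moved stays moved. The work goes in short steps, Python scripts to look and compute and a tool call to move; the robot and the scene stay as the last step left them, time stands still between calls to the robot, and variables do not carry over. Pictures are saved under pics/ and viewed, and the job is handed in when it is done.

Besides the shell and the picture viewer there is one more tool, called as name([rows], argument=value, ...), one row to a line, values as JSON. play_rows: Moves the arm, as the interface text tells. Its arguments: {"type":"object","properties":{"rows":{"type":"array","items":{"type":"array","items":{"type":"array","items":{"type":"number"}}}},"hand":{"type":"number"},"grip_force":{"type":"number"}},"required":["rows"]}

```bash
mkdir -p pics; ls
python3 - <<'E'
from station import arm
import cv2
s=arm.read_state(); print(s, arm.tip_extent)
for n in ["scene","top","wrist"]:
    c=arm.read_camera(n); cv2.imwrite(f"pics/{n}0.png",c["frame"])
    print(n,{k:v.tolist() for k,v in c.items() if k not in("frame",)} if True else 0)
E
```

```text
pics
{'t': 0.0, 'joint_pos': array([-1.25029345e+00,  2.91245903e-01, -1.54105322e-01,  1.12673087e+00,
       -2.83954899e-05,  1.43149241e+00]), 'qd': array([-1.41145580e-03,  5.10604997e-04, -7.10508311e-04, -5.45273341e-04,
       -2.85456327e-05,  4.23654171e-04]), 'joint_efforts': array([-1.55364010e-03, -5.37135994e+01,  3.31377590e+01,  1.58327830e-02,
       -4.56162870e-04,  2.27802929e-05]), 'position': array([ 0.23284464, -0.47008085,  0.252758  ]), 'eef_rot': array([-2.66854040e+00,  1.65633919e+00,  1.57963158e-03]), 'ft_force': array([ 0.48966602, -0.17425287, -0.0681594 ]), 'wrist_torque': array([-0.02718514,  0.00490319, -0.0433272 ]), 'gripper_width': 0.08531419926954084} 0.022
scene {'mtx': [[469.0906087191456, 0.0, 316.56127423006575], [0.0, 469.0906087191456, 236.6289902313996], [0.0, 0.0, 1.0]], 'extrinsics': [[0.7060918005962157, 0.7081151431968444, -0.002704275523381386, -0.3204049002519164], [-0.559490829915611, 0.5602249217191494, 0.6108338958547683, 0.2719073373813984], [0.434055734176079, -0.4297917880323975, 0.7917541528585624, -1.1745543806468466], [0.0,
[... 176 characters left out ...]
7, -0.9996025925740597, -0.00876147138022341, -0.039438367965082675], [0.9983168853743233, 0.02630605223334271, 0.05168547177309022, -0.5055408940121698], [-0.05143445185902529, -0.010131561336486655, 0.9986249789720096, -0.8919978850818061], [0.0, 0.0, 0.0, 1.0]]}
wrist {'mtx': [[371.64829954431775, 0.0, 322.4779090884908], [0.0, 371.64829954431775, 240.8426855668649], [0.0, 0.0, 1.0]], 'hand_eye': [[0.9999996527129869, 6.202614217357632e-05, -0.0008310996718143342, -0.00036410481812232387], [-0.00015998523152152712, -0.9643932920229454, -0.2644722153759672, -0.06600490702707972], [-0.0008179111397320867, 0.2644722564918747, -0.9643929471784122, -0.12035278772246455], [0.0, 0.0, 0.0, 1.0]]}
```

View pics/top0.png

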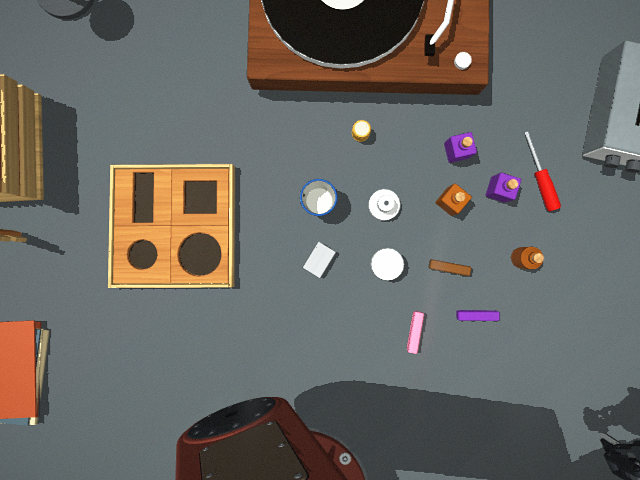

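View pics/scene0.png

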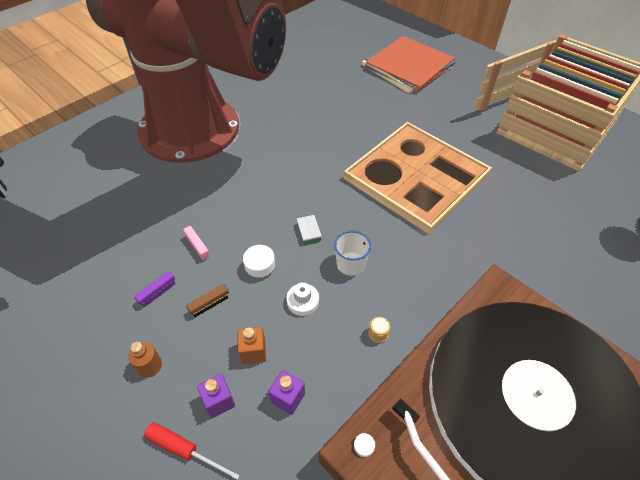

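View pics/wrist0.png

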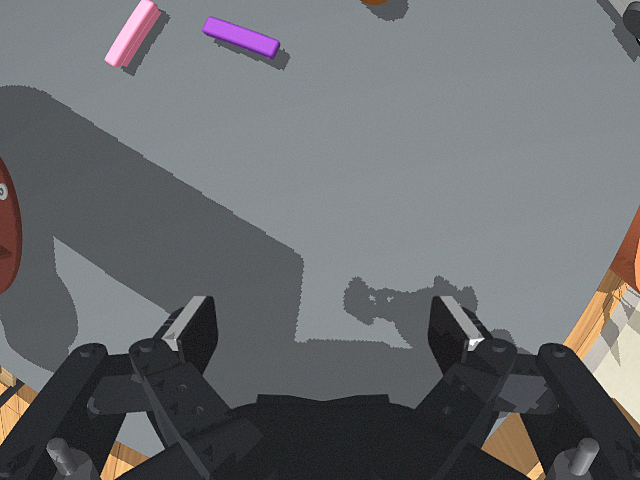

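Candidates in the top view:
- **Clamp:** the knobbed disc at (385,205) against the plain foot at (387,264).
- **Square bottle:** the amber square at (455,200) against the purple ones at (461,148) and (504,187) and the round amber one at (528,258).
- **Loupe:** brass at (362,131).
- **Brush:** brown at (451,268) against pink (416,332) and purple (478,316).

The first of each fits its description. I'll check these in a close crop.

```bash
cat > h.py <<'E'
import numpy as np,cv2
from scipy.spatial.transform import Rotation as R
def ray(c,u,v):
    K=c["mtx"];E=np.array(c["extrinsics"]);d=np.array([(u-K[0][2])/K[0][0],-(v-K[1][2])/K[1][1],-1.0])
    return -E[:3,:3].T@E[:3,3], E[:3,:3].T@d
def on(c,u,v,z):
    o,d=ray(c,u,v); return o+d*(z-o[2])/d[2]
def proj(c,p):
    K=c["mtx"];E=np.array(c["extrinsics"]);q=E[:3,:3]@np.array(p)+E[:3,3]
    return np.array([K[0][2]+K[0][0]*q[0]/-q[2],K[1][2]-K[1][1]*q[1]/-q[2]])
def tri(c1,p1,c2,p2):
    o1,d1=ray(c1,*p1);o2,d2=ray(c2,*p2)
    A=np.stack([d1,-d2],1);s=np.linalg.lstsq(A,o2-o1,rcond=None)[0]
    a=o1+d1*s[0];b=o2+d2*s[1];return (a+b)/2,np.linalg.norm(a-b)
def blob(mask,near,r=40):
    n,l,st,ce=cv2.connectedComponentsWithStats(mask.astype(np.uint8))
    best=[(np.hypot(*(ce[i]-near)),i) for i in range(1,n) if st[i,4]>8]
    d,i=min(best); return ce[i],st[i],(l==i).astype(np.uint8)
E
python3 - <<'E'
from h import *
t=cv2.imread("pics/top0.png");s=cv2.imread("pics/scene0.png")
a=cv2.resize(t[110:290,340:560],None,fx=3.4,fy=3.2,interpolation=cv2.INTER_CUBIC);cv2.imwrite("pics/ct.png",a)
b=cv2.resize(s[220:420,120:420],None,fx=2.6,fy=2.6,interpolation=cv2.INTER_CUBIC);cv2.imwrite("pics/cs.png",b)
a=cv2.resize(t[155:295,100:245],None,fx=4,fy=4,interpolation=cv2.INTER_CUBIC);cv2.imwrite("pics/ctray.png",a)
E
```

```text
(no output)
```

View pics/ct.png

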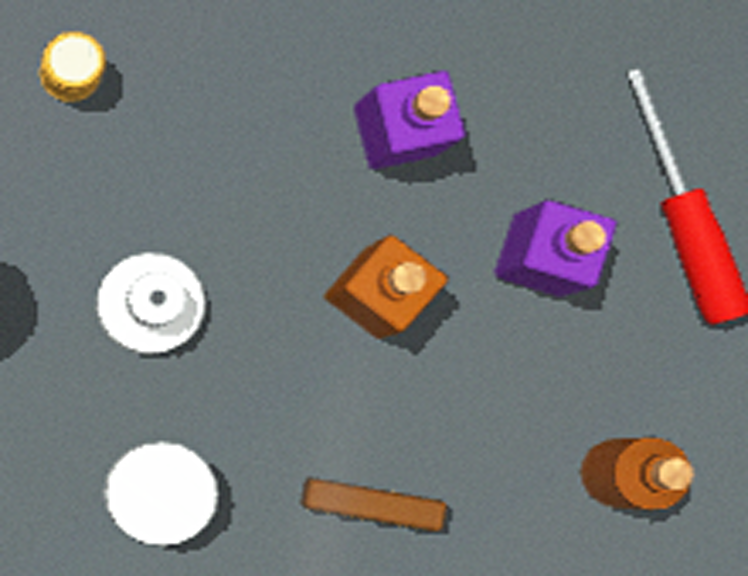

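View pics/cs.png

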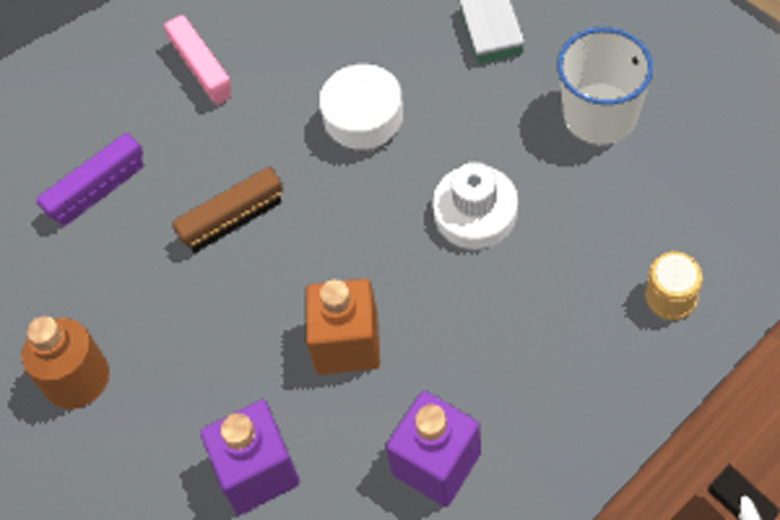

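View pics/ctray.png

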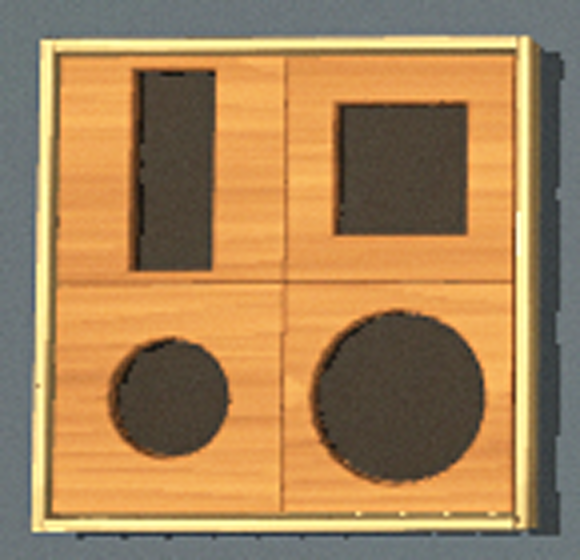

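The crops confirm the choices: the knobbed clamp at crop (155,300), the amber square bottle at (390,285), the loupe at (72,65) and the brown brush with dark bristles at (375,505). Next I measure positions.

```bash
cat > m.py <<'E'
from h import *
from station import arm
T=arm.read_camera("top");S=arm.read_camera("scene")
t=T["frame"];s=S["frame"]
def hsv(i): return [x.astype(int) for x in cv2.split(cv2.cvtColor(i,cv2.COLOR_BGR2HSV))]
H,Sa,V=hsv(t);H2,S2,V2=hsv(s)
P=lambda n,*a:print(n,*[np.round(x,4) for x in a])
# tray recesses
tray=np.zeros(t.shape[:2],bool);tray[160:292,105:240]=1
dark=tray&(V<105)
for n,near in [("slot",(144,197)),("square",(200,197)),("small",(142,254)),("large",(199,254))]:
    c,st,m=blob(dark,near);cn=max(cv2.findContours(m,cv2.RETR_EXTERNAL,cv2.CHAIN_APPROX_NONE)[0],key=cv2.contourArea)
    w=np.array([on(T,*p[0],0.02)[:2] for p in cn],np.float32)
    r=cv2.minAreaRect(w*1000); P(n,on(T,*c,0.02),r[0],r[1],r[2],st)
# clamp & foot white
white=(V>190)&(Sa<60)
for n,near,z in [("clampdisc",(385,205),.018),("foot",(387,264),.036)]:
    c,st,m=blob(white,near);P(n,c,on(T,*c,z),st)
P("clamp knob top",on(T,340+158/3.4,110+297/3.2,.044))
am=(H<=14)&(Sa>150)&(V>60)
c,st,m=blob(am,(451,268));w=np.array([on(T,*p,.028)[:2] for p in np.argwhere(m)[:,::-1]],np.float32)*1000
r=cv2.minAreaRect(w);P("brush",on(T,*c,.028),r[0],r[1],r[2],st)
cork=(V>170)&(Sa>60)&(Sa<165)&(H<20)
for n,near in [("cork_sq",(460,198)),("cork_rd",(537,258)),("loupe",(362,129))]:
    c,st,m=blob(cork if n!='loupe' else (V>215)&(Sa<110),near);P(n,c,on(T,*c,.036 if n=='loupe' else .076),st)
# square bottle face
for z,l in [(.052,[(390,236),(447,282),(401,333),(343,285)])]:
    q=[on(T,340+x/3.4,110+y/3.2,z) for x,y in l];P("body",np.mean(q,0),*[np.linalg.norm(q[i]-q[i-1]) for i in range(4)])
    for i in range(4): d=q[i]-q[i-1];print(np.degrees(np.arctan2(d[1],d[0])))
# scene cross-check
f=lambda x,y:(120+x/2.6,220+y/2.6)
for n,p,z in [("clamp",f(474,181),.044),("sq cork",f(335,291),.076),("loupe top",f(675,274),.036),("foot top",f(361,97),.036)]: P("scene "+n,on(S,*p,z))
P("scene brush",np.mean([on(S,*f(*p),.028) for p in [(173,224),(274,168),(283,186),(187,245)]],0))
P("scene tray corners",*[on(S,*p,.024) for p in [(345,175),(407,124),(490,172),(427,225)]])
P("top tray corners",*[on(T,100+x/4,155+y/4,.024) for x,y in [(33,531),(42,39),(531,37),(527,530)]])
E
python3 m.py
```

```text
slot [0.5613 0.322  0.02  ] [560.5496 322.1773] [95.2418 38.0517] 0.93 [133 173  21  50 967]
square [0.5652 0.2121 0.02  ] [564.6491 211.8977] [61.9521 61.8171] 2.2104 [ 184  181   33   33 1024]
small [0.4516 0.3184 0.02  ] [451.749  318.7147] [53.5688 54.037 ] 1.5494 [128 240  29  29 653]
large [0.4549 0.2084 0.02  ] [455.6838 209.3132] [78.3653 80.6277] 1.5558 [ 178  233   43   42 1407]
clampdisc [383.8831 204.0521] [ 0.56   -0.1422  0.018 ] [369 189  31  31 710]
foot [387.0262 263.9077] [ 0.4457 -0.1482  0.036 ] [371 248  33  32 802]
clamp knob top [ 0.5595 -0.1439  0.044 ]
brush [ 0.4406 -0.2791  0.028 ] [ 440.8187 -277.9429] [55.8484 16.9995] 80.2219 [441 262  30  14 239]
cork_sq [460.0149 196.4328] [ 0.5708 -0.2716  0.076 ] [455 192  10  10  67]
cork_rd [538.3188 257.7681] [ 0.4645 -0.412   0.076 ] [534 253  10  10  69]
loupe [361.4233 128.092 ] [ 0.7018 -0.0946  0.036 ] [355 121  14  15 163]
body [ 0.5695 -0.2715  0.052 ] 0.0385 0.0406 0.0389 0.0417
-40.77743054536587
-129.7311497942775
140.8543575497663
49.64902706387839
scene clamp [ 0.5604 -0.1421  0.044 ]
scene sq cork [ 0.5713 -0.2698  0.076 ]
scene loupe top [ 0.7013 -0.0947  0.036 ]
scene foot top [ 0.4473 -0.1478  0.036 ]
scene brush [ 0.448  -0.2683  0.028 ]
scene tray corners [0.4056 0.137  0.024 ] [0.3934 0.3719 0.024 ] [0.6274 0.3715 0.024 ] [0.6204 0.1501 0.024 ]
top tray corners [0.386  0.3785 0.024 ] [0.6217 0.3861 0.024 ] [0.6286 0.1502 0.024 ] [0.3929 0.1434 0.024 ]
```

```bash
cat > go.py <<'E'
import sys
from h import *
from station import arm
def plan(x,y,z,yaw):
    s=arm.read_state();p=s["position"];Rc=R.from_rotvec(s["eef_rot"])
    Rt=R.from_matrix(np.array([[np.cos(yaw),np.sin(yaw),0],[np.sin(yaw),-np.cos(yaw),0],[0,0,-1]]))
    d=Rc.inv().apply(np.array([x,y,z])-p)*1000; r=np.degrees((Rc.inv()*Rt).as_rotvec())
    q6=np.degrees(np.arctan2(y,x)-yaw)+90
    X=Rc.as_matrix()[:,0];print("t %.2f"%s["t"],"pos",np.round(p,4),"yaw %.1f"%np.degrees(np.arctan2(X[1],X[0])),"w %.4f"%s["gripper_width"],"F",np.round(s["ft_force"],1))
    print("shift mm",np.round(d,1),"turn deg",np.round(r,1),"rows>=%d"%np.ceil(max(np.linalg.norm(d)/62.5,np.linalg.norm(r)/10.7)),"q6 then %.0f"%q6)
if __name__=="__main__":
    a=[float(v) for v in sys.argv[1:]]
    plan(a[0],a[1],a[2],np.radians(a[3]))
E
python3 - <<'E'
from h import *
from station import arm
T=arm.read_camera("top");S=arm.read_camera("scene")
q=[on(T,340+x/3.4,110+y/3.2,.028) for x,y in [(306,478),(447,503),(442,531),(302,507)]]
f=lambda x,y:(120+x/2.6,220+y/2.6)
w=[on(S,*f(*p),.028) for p in [(274,168),(173,224),(187,248),(283,186)]]
for q in(q,w):
    print(np.round(np.mean(q,0),4),[round(np.linalg.norm(q[i]-q[i-1]),4) for i in range(4)])
    d=q[1]-q[0];e=q[2]-q[3];print(np.degrees(np.arctan2(d[1],d[0])),np.degrees(np.arctan2(e[1],e[0])))
E
python3 go.py .446 -.27 .14 -10
```

```text
[ 0.4416 -0.268   0.028 ] [np.float64(0.0172), np.float64(0.0792), np.float64(0.0167), np.float64(0.0785)]
-99.15284097798745 -98.78554006361807
[ 0.4484 -0.2686  0.028 ] [np.float64(0.0168), np.float64(0.0779), np.float64(0.0222), np.float64(0.0765)]
-99.8821441064134 -95.70592624814327
t 0.35 pos [ 0.233  -0.4704  0.2532] yaw -63.7 w 0.0853 F [ 1.3 -0.9 -0.3]
shift mm [ -85.  -279.8  113.2] turn deg [ -0.    0.  -53.7] rows>=6 q6 then 69
```

play_rows([
  [[-40,-130,50,0,0,-20],[-85,-280,90,0,0,-40],[-85,-280,90,0,0,-54],[-85,-280,90,0,0,-54],[-85,-280,90,0,0,-54],[-85,-280,90,0,0,-54],[-85,-280,90,0,0,-54],[-85,-280,90,0,0,-54]],
], hand=100, grip_force=30)

```text
t: 1.35
position: [0.4457, -0.2711, 0.1637]
eef_rot: [3.13, -0.268, 0.001]
ft_force: [0.1, -0.1, -0.0]
gripper_width: 0.0519
```

```bash
cat > w.py <<'E'
import sys
from h import *
from station import arm
# usage: w.py name ; view ; then wp.py for pixel rays
s=arm.read_state();c=arm.read_camera("wrist")
cv2.imwrite(f"pics/{sys.argv[1]}.png",c["frame"])
np.savez(f"pics/{sys.argv[1]}.npz",p=s["position"],r=s["eef_rot"],K=c["mtx"],he=c["hand_eye"])
print(s["t"],s["position"],s["gripper_width"])
E
cat > wp.py <<'E'
from h import *
def wp(name,u,v,z):
    a=np.load(f"pics/{name}.npz");K=a["K"];dx,dy=(u-K[0,2]),(v-K[1,2]);r=np.hypot(dx,dy);th=r/K[0,0]
    d=np.array([np.sin(th)*dx/r,-np.sin(th)*dy/r,-np.cos(th)])
    Rt=R.from_rotvec(a["r"]).as_matrix();he=a["he"]
    o=Rt@he[:3,3]+a["p"];D=Rt@he[:3,:3]@d
    return o+D*(z-o[2])/D[2]
E
python3 w.py wb1; python3 go.py .446 -.27 .14 -10
```

```text
1.35 [ 0.445669   -0.27106802  0.16369849] 0.05194922735260721
t 1.40 pos [ 0.4456 -0.2712  0.1637] yaw -9.8 w 0.0514 F [ 0.2 -0.6  0.7]
shift mm [ 0.1 -1.2 23.7] turn deg [ 0.  -0.   0.2] rows>=1 q6 then 69
```

View pics/wb1.png

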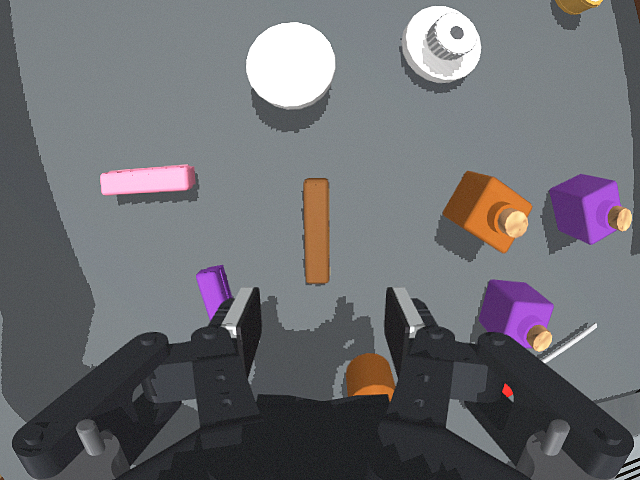

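Wrist view: the brush lies at (304..329, 179..283), a purple brush is near the left finger at (213,290), and the round bottle is at (370,378).

Run:
```python
from wp import *
for z in(.028,):
    q=[wp("wb1",*p,z) for p in [(304,179),(328,179),(329,283),(306,283)]]
    print(np.round(np.mean(q,0),4),np.linalg.norm(q[0]-q[3]));d=(q[0]+q[1]-q[2]-q[3]);print(np.degrees(np.arctan2(d[1],d[0])))
print("purple",wp("wb1",213,290,.028),"round cork/top",wp("wb1",370,360,.052),"foot",wp("wb1",291,60,.036),"clamp",wp("wb1",456,33,.044))
```

```text
[ 0.4413 -0.2682  0.028 ] 0.07667515534892921
80.79398544068994
purple [ 0.35463964 -0.29900129  0.028     ] round cork/top [ 0.46457126 -0.36470256  0.052     ] foot [ 0.44523079 -0.14729877  0.036     ] clamp [ 0.55750414 -0.14349084  0.044     ]
```

```bash
python3 go.py .4413 -.2682 .034 -9.2
```

```text
t 1.40 pos [ 0.4456 -0.2712  0.1637] yaw -9.8 w 0.0514 F [ 0.2 -0.6  0.7]
shift mm [ -4.9  -2.3 129.7] turn deg [ 0.  -0.  -0.6] rows>=3 q6 then 68
```

play_rows([
  [[-5,-2,45,0,0,-0.6],[-5,-2,85,0,0,-0.6],[-5,-2,115,0,0,-0.6],[-5,-2,128,0,0,-0.6],[-5,-2,130,0,0,-0.6],[-5,-2,130,0,0,-0.6],[-5,-2,130,0,0,-0.6]],
])

```text
t: 2.28
position: [0.4422, -0.2678, 0.0343]
eef_rot: [3.131, -0.248, 0.002]
ft_force: [-0.4, 0.5, -0.4]
gripper_width: 0.0519
```

```bash
python3 go.py .4413 -.2682 .034 -9.2;python3 w.py wb2
```

```text
t 2.27 pos [ 0.4422 -0.2678  0.0343] yaw -9.1 w 0.0519 F [-0.4  0.5 -0.4]
shift mm [-0.8  0.5  0.3] turn deg [ 0.1 -0.1  0.1] rows>=1 q6 then 68
2.275 [ 0.44221646 -0.26779225  0.03432491] 0.05188803324169976
```

View pics/wb2.png

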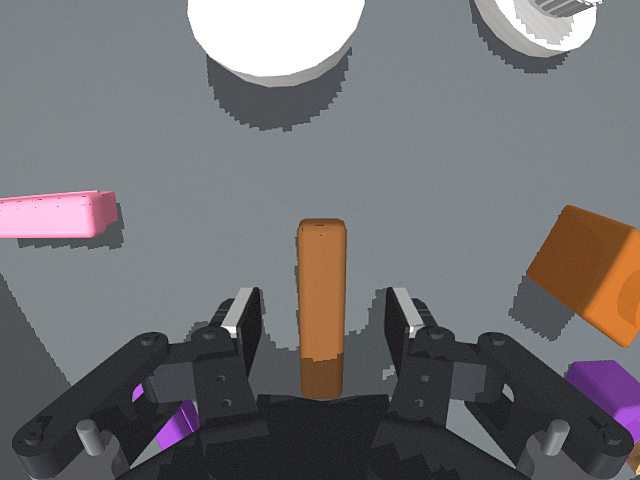

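The brush sits between the jaws at (322,300), so I'll grip and lift.

play_rows([
  [[0,0,0,0,0,0],[0,0,0,0,0,0],[0,0,0,0,0,0],[0,0,0,0,0,0],[0,0,0,0,0,0],[0,0,0,0,0,0],[0,0,-30,0,0,0],[0,0,-80,0,0,0],[0,0,-130,0,0,0],[0,0,-150,0,0,0],[0,0,-150,0,0,0]],
], hand=255, grip_force=40)

```text
t: 3.7
position: [0.4423, -0.2678, 0.1845]
eef_rot: [3.13, -0.248, 0.004]
ft_force: [-0.1, -0.1, -0.7]
gripper_width: 0.0172
```

```bash
python3 go.py .561 .3215 .184 91.8;python3 w.py wb3
```

```text
t 3.70 pos [ 0.4423 -0.2678  0.1845] yaw -9.1 w 0.0172 F [-0.1 -0.1 -0.7]
shift mm [ 2.450e+01 -6.007e+02 -3.000e-01] turn deg [   0.2   -0.  -100.9] rows>=10 q6 then 28
3.7 [ 0.44232001 -0.2678205   0.18452864] 0.017210768257473207
```

View pics/wb3.png

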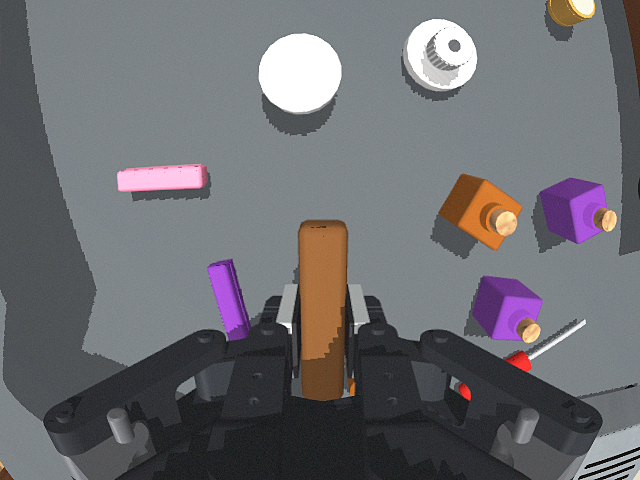

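Brush held at 17 mm opening. Next I carry it to above the slot.

play_rows([
  [[2,-40,0,0,0,-8],[4,-95,0,0,0,-17],[6,-150,0,0,0,-26],[8,-205,0,0,0,-35],[10,-260,0,0,0,-45],[12,-315,0,0,0,-54],[15,-370,0,0,0,-63],[17,-425,0,0,0,-72],[19,-480,0,0,0,-81],[22,-535,0,0,0,-91],[24,-580,0,0,0,-100],[24.5,-601,0,0,0,-101]],
])

```text
t: 5.25
position: [0.5595, 0.3245, 0.1806]
eef_rot: [-2.177, -2.263, 0.004]
ft_force: [-0.3, 0.1, -0.6]
gripper_width: 0.017
```

play_rows([
  [[0,0,0,0,0,0],[0,0,0,0,0,0]],
])

```text
t: 5.5
position: [0.5597, 0.3215, 0.1819]
eef_rot: [-2.184, -2.258, 0.004]
ft_force: [-0.1, -0.3, 0.4]
gripper_width: 0.0173
```

```bash
python3 go.py .561 .3215 .048 91.8;python3 w.py wb4
```

```text
t 5.50 pos [0.5597 0.3215 0.1819] yaw 91.9 w 0.0173 F [-0.1 -0.3  0.4]
shift mm [1.000e-01 1.600e+00 1.339e+02] turn deg [-0.1  0.1  0.1] rows>=3 q6 then 28
5.5 [0.55971966 0.32147577 0.18192794] 0.01731568950633069
```

View pics/wb4.png

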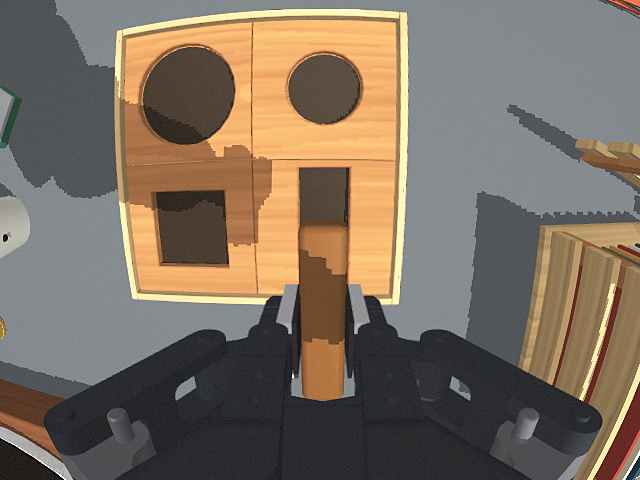

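Run:
```python
from wp import *
for n,p,z in [("small",(325,89),.02),("large",(189,95),.02),("square",(193,228),.02),("slot end mid",(325,168),.02),("rack top?",(543,226),.1)]: print(n,np.round(wp("wb4",*p,z),4))
```

```text
small [0.4516 0.3193 0.02  ]
large [0.4548 0.2134 0.02  ]
square [0.5618 0.2157 0.02  ]
slot end mid [0.5119 0.3214 0.02  ]
rack top? [0.5328 0.4601 0.1   ]
```

play_rows([
  [[0,1.5,45,0,0,0],[0,1.5,85,0,0,0],[0,1.5,112,0,0,0],[0,1.5,125,0,0,0],[0,1.5,131,0,0,0],[0,1.5,135,0,0,0],[0,1.5,135,0,0,0],[0,1.5,135,0,0,0]],
])

```text
t: 6.55
position: [0.5623, 0.3227, 0.049]
eef_rot: [2.183, 2.259, 0.002]
ft_force: [-0.2, 0.1, -0.6]
gripper_width: 0.0173
```

```bash
python3 go.py .561 .3215 .046 91.8;python3 w.py wb5
```

```text
t 6.55 pos [0.5623 0.3227 0.049 ] yaw 91.9 w 0.0173 F [-0.2  0.1 -0.6]
shift mm [-1.1 -1.3  3. ] turn deg [ 0.1 -0.   0.1] rows>=1 q6 then 28
6.55 [0.56228264 0.32268872 0.04903943] 0.01731379247534064
```

View pics/wb5.png

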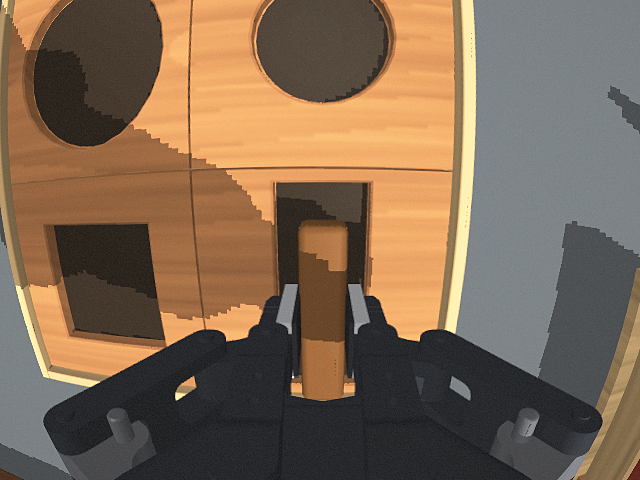

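The brush is centred in the slot mouth at (322,300). I'll lower it the last 3 mm, release and lift.

play_rows([
  [[-1,-1,2,0,0,0],[-1,-1,3,0,0,0],[-1,-1,3,0,0,0],[-1,-1,3,0,0,0]],
])

```text
t: 7.1
position: [0.5608, 0.3214, 0.0457]
eef_rot: [2.183, 2.259, -0.0]
ft_force: [-2.0, -1.0, 5.2]
gripper_width: 0.0171
```

play_rows([
  [[0,0,0,0,0,0],[0,0,0,0,0,0],[0,0,0,0,0,0],[0,0,0,0,0,0],[0,0,-20,0,0,0],[0,0,-70,0,0,0],[0,0,-130,0,0,0],[0,0,-150,0,0,0],[0,0,-150,0,0,0]],
], hand=130)

```text
t: 8.22
position: [0.5619, 0.3219, 0.1971]
eef_rot: [2.182, 2.258, 0.005]
ft_force: [0.7, 0.3, -0.6]
gripper_width: 0.0419
```

```bash
python3 go.py .7018 -.0946 .16 60;python3 w.py wb6
```

```text
t 8.22 pos [0.5619 0.3219 0.1971] yaw 91.9 w 0.0419 F [ 0.7  0.3 -0.6]
shift mm [-421.1  125.5   37. ] turn deg [ 0.2 -0.1 31.9] rows>=8 q6 then 22
8.225 [0.56189975 0.32188955 0.19711361] 0.04185945759287276
```

View pics/wb6.png

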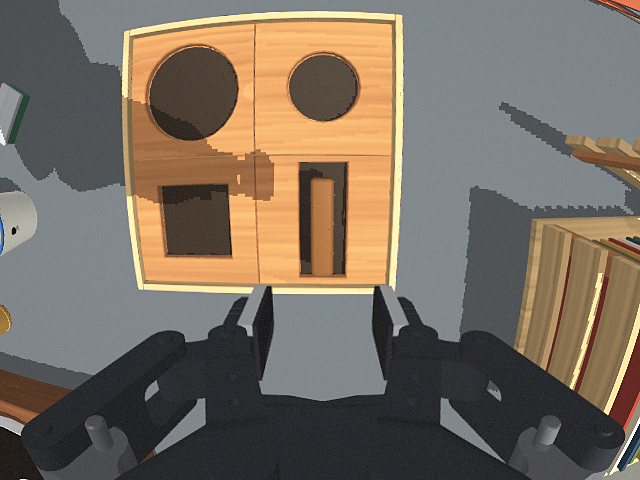

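The brush lies down in the slot at (322,227), within it and parallel. Next is the loupe, with the jaws along y.

```bash
python3 go.py .7018 -.0946 .16 90; python3 -c "
from h import *
from station import arm
T=arm.read_camera('top')
for z in(0,.05,.08):print(on(T,362,91,z))"
```

```text
t 8.28 pos [0.5611 0.3215 0.1953] yaw 91.9 w 0.0420 F [ 0.2  1.  -1. ]
shift mm [-420.7  126.5   35.3] turn deg [ 0.  -0.   1.9] rows>=8 q6 then -8
[ 0.78624492 -0.09645586  0.        ]
[ 0.76844034 -0.09311211  0.05      ]
[ 0.75775759 -0.09110586  0.08      ]
```

play_rows([
  [[-40,15,0,0,0,2],[-95,30,5,0,0,2],[-150,46,10,0,0,2],[-205,62,15,0,0,2],[-260,78,20,0,0,2],[-315,95,25,0,0,2],[-370,111,30,0,0,2],[-410,122,35,0,0,2],[-421,126,35,0,0,2],[-421,126,35,0,0,2],[-421,126,35,0,0,2]],
], hand=80)

```text
t: 9.7
position: [0.7007, -0.0935, 0.1599]
eef_rot: [-2.22, -2.221, 0.0]
ft_force: [-1.0, 0.1, -0.7]
gripper_width: 0.0584
```

```bash
python3 go.py .7018 -.0946 .036 90;python3 w.py wl1
```

```text
t 9.70 pos [ 0.7007 -0.0935  0.1599] yaw 90.0 w 0.0584 F [-1.   0.1 -0.7]
shift mm [ -1.2   1.2 123.9] turn deg [-0.1 -0.   0. ] rows>=2 q6 then -8
9.7 [ 0.70067456 -0.09347117  0.1599187 ] 0.058357406064487555
```

View pics/wl1.png

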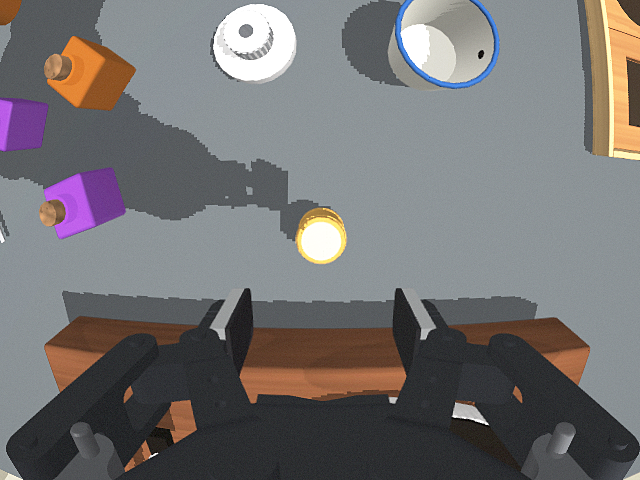

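Run:
```python
from wp import *
print(wp("wl1",322,241,.036),"plinth base",wp("wl1",320,328,0), "plinth top",wp("wl1",320,338,.05),wp("wl1",320,395,.05),"knob",wp("wl1",246,31,.044),"cork",wp("wl1",57,67,.076))
```

```text
[ 0.69991461 -0.09395911  0.036     ] plinth base [ 0.78677585 -0.09569567  0.        ] plinth top [ 0.76748879 -0.09535672  0.05      ] [ 0.82004208 -0.09549207  0.05      ] knob [ 0.55853519 -0.14259576  0.044     ] cork [ 0.57114139 -0.26713131  0.076     ]
```

The loupe at (322,241) measures (0.700,-0.094), matching the top view, and the turntable edge is 85 mm away. Descending.

play_rows([
  [[-0.5,0,45,0,0,0],[-0.5,0,85,0,0,0],[-0.5,0,112,0,0,0],[-0.5,0,123,0,0,0],[-0.5,0,125,0,0,0],[-0.5,0,125,0,0,0],[-0.5,0,125,0,0,0]],
])

```text
t: 10.62
position: [0.7019, -0.0957, 0.0366]
eef_rot: [2.221, 2.219, 0.002]
ft_force: [0.4, 0.4, -0.4]
gripper_width: 0.0592
```

```bash
python3 go.py .701 -.0943 .035 90;python3 w.py wl2
```

```text
t 10.62 pos [ 0.7019 -0.0957  0.0366] yaw 89.9 w 0.0592 F [ 0.4  0.4 -0.4]
shift mm [ 1.4 -0.9  1.6] turn deg [ 0.1  0.  -0.1] rows>=1 q6 then -8
10.625 [ 0.70188408 -0.09568218  0.0366101 ] 0.05922445612767477
```

View pics/wl2.png

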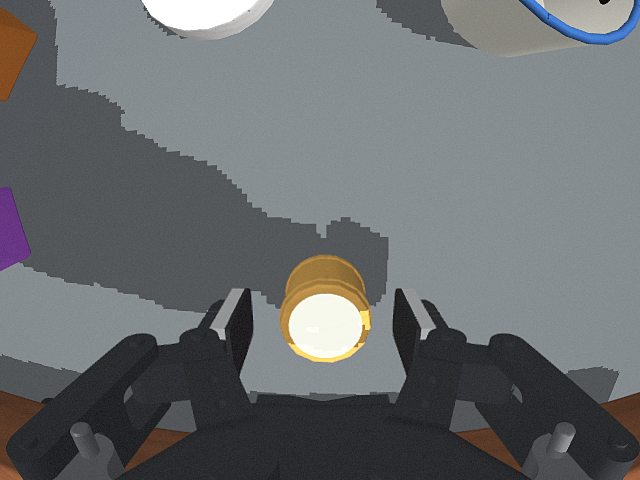

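The loupe at (325,325) is between the pads. Grip and lift, gently.

play_rows([
  [[1,-0.5,1.5,0,0,0],[1,-0.5,1.5,0,0,0],[1,-0.5,1.5,0,0,0],[1,-0.5,1.5,0,0,0],[1,-0.5,1.5,0,0,0],[1,-0.5,1.5,0,0,0],[1,-0.5,-10,0,0,0],[1,-0.5,-45,0,0,0],[1,-0.5,-90,0,0,0],[1,-0.5,-125,0,0,0],[1,-0.5,-140,0,0,0],[1,-0.5,-140,0,0,0]],
], hand=255, grip_force=40)

```text
t: 12.18
position: [0.7009, -0.0946, 0.1757]
eef_rot: [2.222, 2.22, 0.001]
ft_force: [0.4, -0.1, -1.8]
gripper_width: 0.0327
```

```bash
python3 go.py .4516 .3185 .176 91.8;python3 w.py wl3
```

```text
t 12.18 pos [ 0.7009 -0.0946  0.1757] yaw 89.9 w 0.0327 F [ 0.4 -0.1 -1.8]
shift mm [ 412.9 -249.8   -0.6] turn deg [ 0.1  0.  -1.9] rows>=8 q6 then 33
12.175 [ 0.70093559 -0.09464915  0.17574852] 0.03269692370816689
```

View pics/wl3.png

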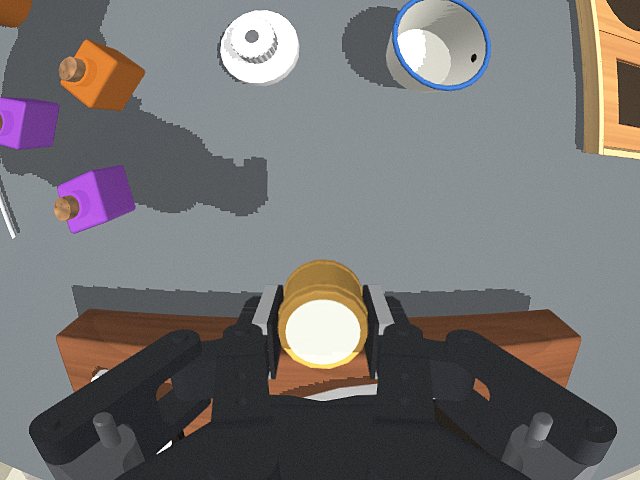

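Loupe held upright at (322,330). Carrying it to the small round recess.

play_rows([
  [[25,-15,0,0,0,-2],[65,-40,0,0,0,-2],[112,-68,0,0,0,-2],[160,-97,0,0,0,-2],[208,-126,0,0,0,-2],[256,-155,0,0,0,-2],[304,-184,0,0,0,-2],[352,-213,0,0,0,-2],[390,-236,0,0,0,-2],[408,-247,0,0,0,-2],[413,-250,0,0,0,-2],[413,-250,0,0,0,-2]],
])

```text
t: 13.72
position: [0.4508, 0.3182, 0.1744]
eef_rot: [-2.183, -2.259, 0.002]
ft_force: [-0.7, 0.2, -0.4]
gripper_width: 0.0329
```

play_rows([
  [[0,0,0,0,0,0],[0,0,0,0,0,0]],
])

```text
t: 13.98
position: [0.4515, 0.318, 0.1752]
eef_rot: [2.185, 2.257, -0.0]
ft_force: [0.7, 0.1, -2.1]
gripper_width: 0.0325
```

```bash
python3 go.py .4516 .3185 .051 91.8;python3 w.py wl4
```

```text
t 13.97 pos [0.4515 0.318  0.1752] yaw 91.9 w 0.0325 F [ 0.7  0.1 -2.1]
shift mm [6.000e-01 1.000e-01 1.242e+02] turn deg [-0.   0.   0.1] rows>=2 q6 then 33
13.975 [0.45151977 0.3179596  0.17519783] 0.03251332663392398
```

View pics/wl4.png

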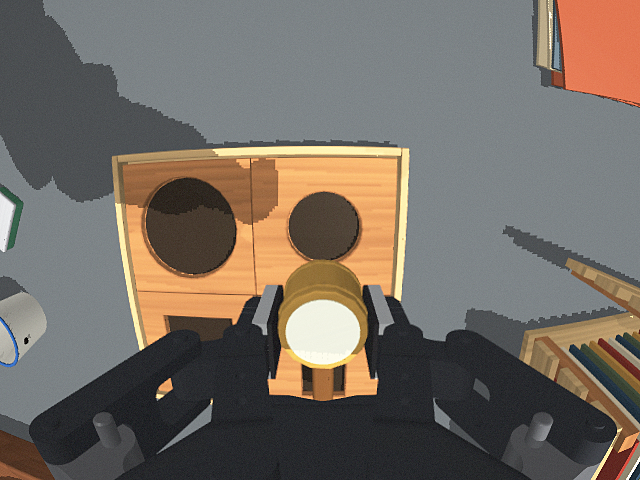

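```bash
python3 -c "
from wp import *
print(wp('wl4',324,226,.02),wp('wl4',191,226,.02))"
```

```text
[0.44762739 0.3187404  0.02      ] [0.45060164 0.21317839 0.02      ]
```

play_rows([
  [[0.5,0,40,0,0,0],[0.5,0,75,0,0,0],[0.5,0,100,0,0,0],[0.5,0,113,0,0,0],[0.5,0,120,0,0,0],[0.5,0,124,0,0,0],[0.5,0,124,0,0,0],[0.5,0,124,0,0,0]],
])

```text
t: 15.02
position: [0.4514, 0.3194, 0.0519]
eef_rot: [2.183, 2.259, 0.001]
ft_force: [-0.6, -0.1, -0.1]
gripper_width: 0.0329
```

```bash
python3 go.py .4516 .3185 .0475 91.8;python3 w.py wl5
```

```text
t 15.03 pos [0.4514 0.3194 0.0519] yaw 91.9 w 0.0329 F [-0.6 -0.1 -0.1]
shift mm [-0.9  0.2  4.4] turn deg [ 0.1 -0.   0.1] rows>=1 q6 then 33
15.025 [0.45138384 0.31941667 0.05187773] 0.03291778753046507
```

View pics/wl5.png

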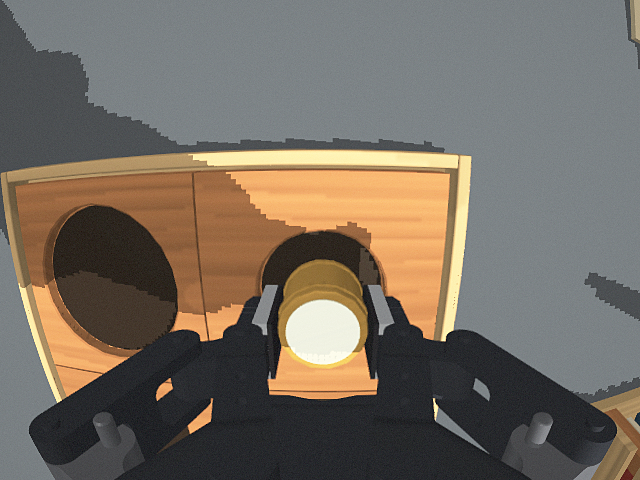

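The loupe is just inside the recess mouth, around (322,290). Lowering the last 4 mm, then releasing.

play_rows([
  [[-1,-1.5,2,0,0,0],[-1,-1.5,4,0,0,0],[-1,-1.5,5,0,0,0],[-1,-1.5,5,0,0,0]],
])

```text
t: 15.58
position: [0.4495, 0.3181, 0.0462]
eef_rot: [-2.183, -2.259, 0.0]
ft_force: [0.2, 0.1, -1.5]
gripper_width: 0.0324
```

```bash
python3 go.py .45 .3185 .0475 91.8
```

```text
t 15.57 pos [0.4495 0.3181 0.0462] yaw 91.9 w 0.0324 F [ 0.2  0.1 -1.5]
shift mm [ 0.4  0.5 -1.3] turn deg [-0.   0.   0.1] rows>=1 q6 then 33
```

play_rows([
  [[0,0,1,0,0,0],[0,0,1,0,0,0]],
])

```text
t: 15.82
position: [0.4496, 0.3182, 0.046]
eef_rot: [2.183, 2.259, 0.001]
ft_force: [-3.2, -0.7, 10.4]
gripper_width: 0.0328
```

Seated: 10 N upward contact. Opening and lifting.

play_rows([
  [[0,0,0,0,0,0],[0,0,0,0,0,0],[0,0,0,0,0,0],[0,0,0,0,0,0],[0,0,-5,0,0,0],[0,0,-30,0,0,0],[0,0,-80,0,0,0],[0,0,-130,0,0,0],[0,0,-150,0,0,0],[0,0,-150,0,0,0]],
], hand=70)

```text
t: 17.08
position: [0.4505, 0.3187, 0.1971]
eef_rot: [2.183, 2.258, 0.005]
ft_force: [-0.1, -0.5, 0.3]
gripper_width: 0.0619
```

```bash
python3 go.py .570 -.271 .19 49.3;python3 w.py wl6
```

```text
t 17.07 pos [0.4505 0.3187 0.1971] yaw 91.9 w 0.0619 F [-0.1 -0.5  0.3]
shift mm [-593.4   99.4    6.5] turn deg [ 0.1 -0.2 42.6] rows>=10 q6 then 15
17.075 [0.45050032 0.31866335 0.19713182] 0.0618769999266081
```

View pics/wl6.png

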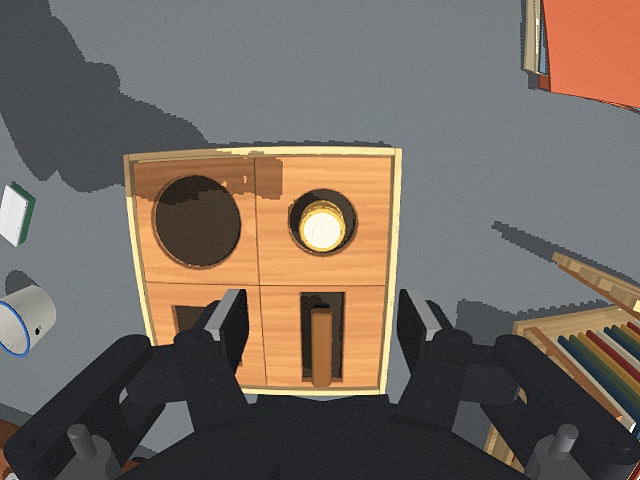

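Loupe stands in its recess at (322,225). Next is the square bottle.

play_rows([
  [[-40,7,0,0,0,0],[-95,16,0,0,0,4],[-150,25,0,0,0,9],[-205,35,0,0,0,13],[-260,44,0,0,0,17],[-315,53,0,0,0,22],[-370,62,0,0,0,26],[-425,71,0,0,0,31],[-480,81,0,0,0,35],[-535,90,5,0,0,39],[-580,98,7,0,0,42.5],[-593,100,7,0,0,42.5]],
])

```text
t: 18.62
position: [0.5689, -0.2733, 0.186]
eef_rot: [-2.854, -1.309, 0.003]
ft_force: [-0.1, 0.6, 0.0]
gripper_width: 0.062
```

play_rows([
  [[0,0,0,0,0,0],[0,0,0,0,0,0]],
])

```text
t: 18.88
position: [0.5693, -0.2696, 0.1879]
eef_rot: [-2.851, -1.316, 0.001]
ft_force: [0.5, 0.5, 0.5]
gripper_width: 0.0617
```

```bash
python3 go.py .5705 -.2705 .04 49.3;python3 w.py wq1
```

```text
t 18.88 pos [ 0.5693 -0.2696  0.1879] yaw 49.5 w 0.0617 F [0.5 0.5 0.5]
shift mm [1.000e-01 1.800e+00 1.479e+02] turn deg [-0.1 -0.   0.2] rows>=3 q6 then 15
18.875 [ 0.56925253 -0.26956237  0.18788966] 0.061723929539251064
```

View pics/wq1.png

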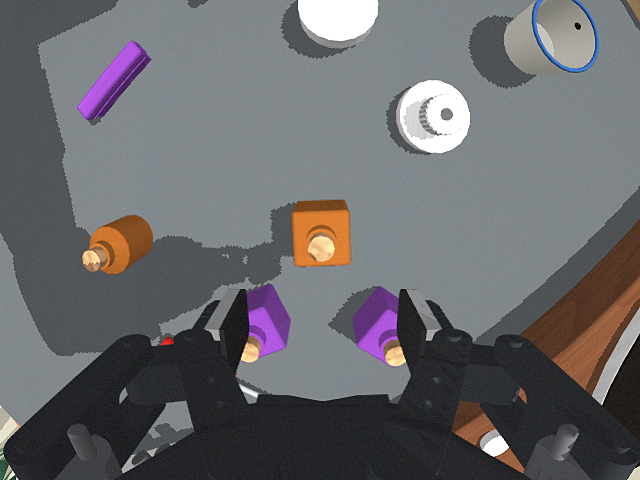

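Run:
```python
from wp import *
a=np.load("pics/wq1.npz");Rt=R.from_rotvec(a["r"]).as_matrix()
c=wp("wq1",321,248,.076);print("cork",c)
q=[wp("wq1",*p,.052) for p in[(293,208),(350,208),(351,266),(294,266)]];print("body",np.mean(q,0),[np.linalg.norm(q[i]-q[i-1]) for i in range(4)])
for p in[(250,351),(397,352)]:
    w=wp("wq1",*p,.076);print(w,Rt.T@(w-c)*1000)
```

```text
cork [ 0.56889748 -0.27149237  0.076     ]
body [ 0.56880669 -0.27058357  0.052     ] [np.float64(0.042967469558025724), np.float64(0.03998036152401529), np.float64(0.0429908160762121), np.float64(0.04168605776811618)]
[ 0.59534054 -0.36322936  0.076     ] [-52.63170766  79.65425475  -0.11568949]
[ 0.66672153 -0.28103295  0.076     ] [56.22861947 80.61575311 -0.10842911]
```

The amber square bottle is centred ahead at (321,235), square to the jaws. The purple bottles at (270,320) and (380,325) are 55 mm or more clear. Descending.

play_rows([
  [[-0.5,1,45,0,0,0],[-0.5,1,85,0,0,0],[-0.5,1,115,0,0,0],[-0.5,1,135,0,0,0],[-0.5,1,146,0,0,0],[-0.5,1,148,0,0,0],[-0.5,1,148,0,0,0],[-0.5,1,148,0,0,0]],
])

```text
t: 19.92
position: [0.5706, -0.2724, 0.0412]
eef_rot: [2.853, 1.313, 0.001]
ft_force: [1.1, 0.4, -0.4]
gripper_width: 0.0619
```

```bash
python3 go.py .5695 -.271 .04 49.4;python3 w.py wq2
```

```text
t 19.93 pos [ 0.5706 -0.2724  0.0412] yaw 49.4 w 0.0619 F [ 1.1  0.4 -0.4]
shift mm [ 0.4 -1.7  1.2] turn deg [ 0.1 -0.   0. ] rows>=1 q6 then 15
19.925 [ 0.57055886 -0.27240128  0.04122252] 0.06190024729593908
```

View pics/wq2.png

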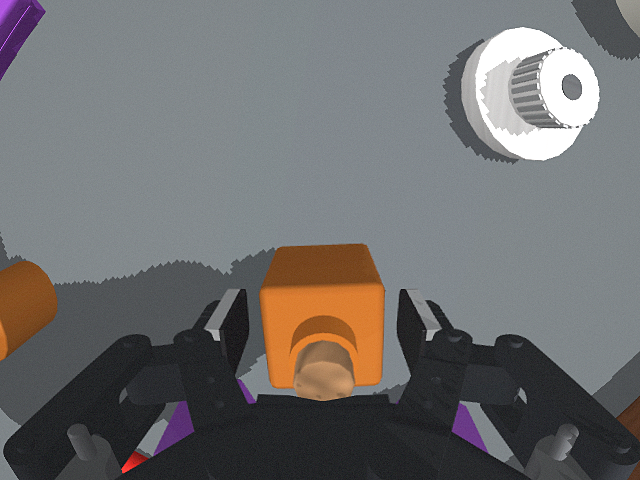

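The bottle body at (322,335) is centred between the pads. Grip and lift.

play_rows([
  [[0.5,-1.5,1,0,0,0],[0.5,-1.5,1,0,0,0],[0.5,-1.5,1,0,0,0],[0.5,-1.5,1,0,0,0],[0.5,-1.5,1,0,0,0],[0.5,-1.5,1,0,0,0],[0.5,-1.5,-10,0,0,0],[0.5,-1.5,-40,0,0,0],[0.5,-1.5,-85,0,0,0],[0.5,-1.5,-130,0,0,0],[0.5,-1.5,-150,0,0,0],[0.5,-1.5,-150,0,0,0]],
], hand=255, grip_force=40)

```text
t: 21.48
position: [0.57, -0.2713, 0.1922]
eef_rot: [2.851, 1.313, 0.003]
ft_force: [-0.2, -0.5, -0.8]
gripper_width: 0.0423
```

```bash
python3 go.py .564 .213 .191 91.8;python3 w.py wq3
```

```text
t 21.48 pos [ 0.57   -0.2713  0.1922] yaw 49.4 w 0.0423 F [-0.2 -0.5 -0.8]
shift mm [ 364.  -319.4    0.4] turn deg [  0.2   0.  -42.4] rows>=8 q6 then 19
21.475 [ 0.57002575 -0.27127797  0.19221513] 0.0422639056773902
```

View pics/wq3.png

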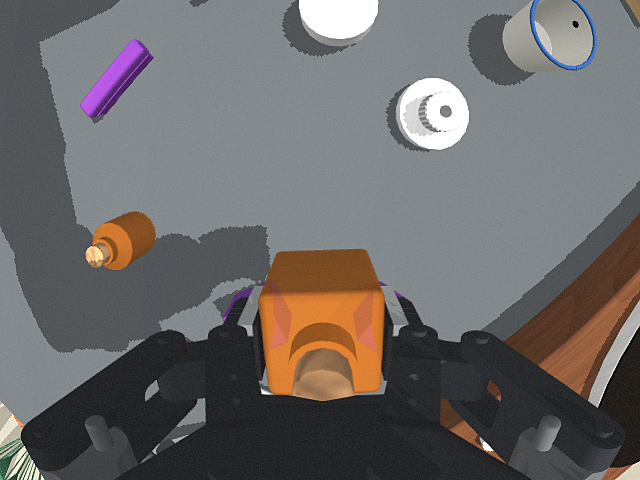

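Bottle held at 42 mm opening, upright. Carrying it to the square recess.

play_rows([
  [[22,-19,0,0,0,-2],[57,-50,0,0,0,-7],[95,-83,0,0,0,-11],[133,-117,0,0,0,-15],[171,-150,0,0,0,-20],[209,-183,0,0,0,-24],[247,-217,0,0,0,-29],[285,-250,0,0,0,-33],[323,-283,0,0,0,-38],[350,-307,0,0,0,-41],[361,-317,0,0,0,-42.4],[364,-319.5,0,0,0,-42.4]],
])

```text
t: 23.02
position: [0.5625, 0.2137, 0.1892]
eef_rot: [-2.184, -2.257, 0.003]
ft_force: [0.5, -0.1, -1.2]
gripper_width: 0.0419
```

play_rows([
  [[0,0,0,0,0,0],[0,0,0,0,0,0]],
])

```text
t: 23.28
position: [0.5633, 0.2124, 0.1902]
eef_rot: [2.187, 2.255, -0.0]
ft_force: [-0.2, -0.2, -0.9]
gripper_width: 0.0417
```

```bash
python3 go.py .564 .213 .057 91.8;python3 w.py wq4
```

```text
t 23.27 pos [0.5633 0.2124 0.1902] yaw 91.7 w 0.0417 F [-0.2 -0.2 -0.9]
shift mm [  0.6   0.7 133.2] turn deg [-0.   0.  -0.1] rows>=3 q6 then 19
23.275 [0.56331224 0.21237463 0.19024461] 0.04172741667908815
```

View pics/wq4.png

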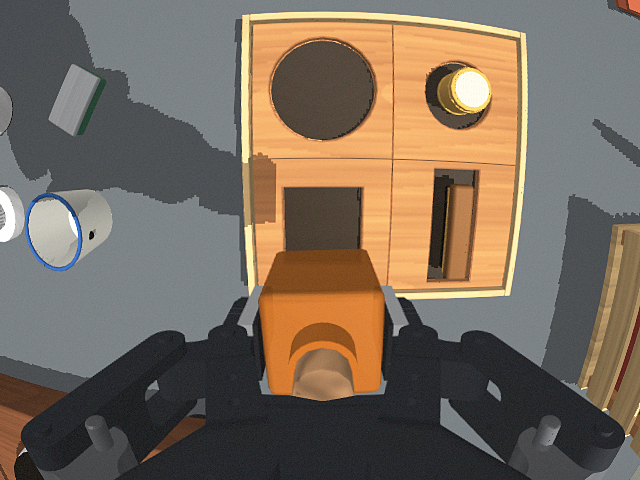

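```bash
python3 -c "
from wp import *
a,b=wp('wq4',284,187,.02),wp('wq4',362,187,.02);print(a,b,(a+b)/2+[.032,.001,0])"
```

```text
[0.53224701 0.18081395 0.02      ] [0.53035034 0.24225179 0.02      ] [0.56329867 0.21253287 0.02      ]
```

play_rows([
  [[0.5,0.5,40,0,0,0],[0.5,0.5,75,0,0,0],[0.5,0.5,105,0,0,0],[0.5,0.5,122,0,0,0],[0.5,0.5,130,0,0,0],[0.5,0.5,134,0,0,0],[0.5,0.5,134,0,0,0],[0.5,0.5,134,0,0,0]],
])

```text
t: 24.32
position: [0.5642, 0.2142, 0.0571]
eef_rot: [2.185, 2.256, 0.002]
ft_force: [0.3, 0.2, -0.5]
gripper_width: 0.0418
```

```bash
python3 go.py .564 .213 .052 91.8;python3 w.py wq5
```

```text
t 24.32 pos [0.5642 0.2142 0.0571] yaw 91.8 w 0.0418 F [ 0.3  0.2 -0.5]
shift mm [-1.2 -0.2  5.1] turn deg [ 0.1 -0.   0. ] rows>=1 q6 then 19
24.325 [0.56415499 0.21417858 0.05708342] 0.04175384240597661
```

View pics/wq5.png

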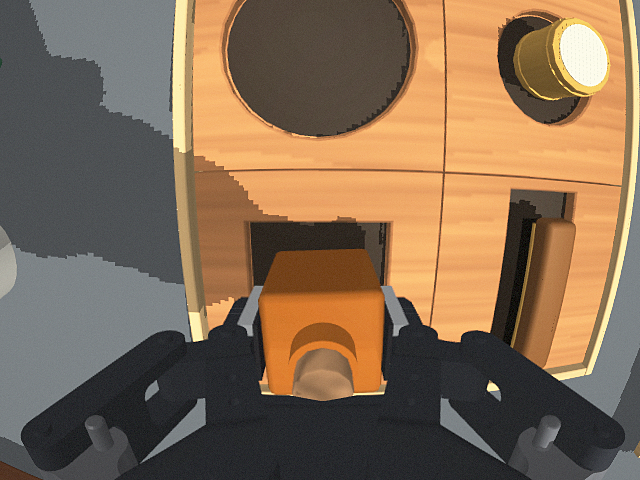

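The bottle is centred over the square recess (edge at 250..390, row 222). Lowering to contact.

play_rows([
  [[-1,0,2,0,0,0],[-1,0,4,0,0,0],[-1,0,5,0,0,0],[-1,0,5,0,0,0]],
])

```text
t: 24.88
position: [0.5636, 0.213, 0.0518]
eef_rot: [2.185, 2.257, -0.0]
ft_force: [-2.2, -0.8, 6.9]
gripper_width: 0.0421
```

Contact at 7 N. Releasing.

play_rows([
  [[0,0,0,0,0,0],[0,0,0,0,0,0],[0,0,0,0,0,0],[0,0,0,0,0,0],[0,0,-5,0,0,0],[0,0,-30,0,0,0],[0,0,-80,0,0,0],[0,0,-130,0,0,0],[0,0,-150,0,0,0],[0,0,-150,0,0,0]],
], hand=70)

```text
t: 26.12
position: [0.5647, 0.2133, 0.2033]
eef_rot: [2.184, 2.256, 0.005]
ft_force: [-0.3, -0.6, -0.3]
gripper_width: 0.0621
```

```bash
python3 go.py .56 -.143 .18 91.8;python3 w.py wq6
```

```text
t 26.12 pos [0.5647 0.2133 0.2033] yaw 91.8 w 0.0621 F [-0.3 -0.6 -0.3]
shift mm [-356.   -16.2   22.9] turn deg [ 0.2 -0.   0. ] rows>=6 q6 then -16
26.125 [0.56468025 0.21331303 0.20327705] 0.062116254515356746
```

View pics/wq6.png

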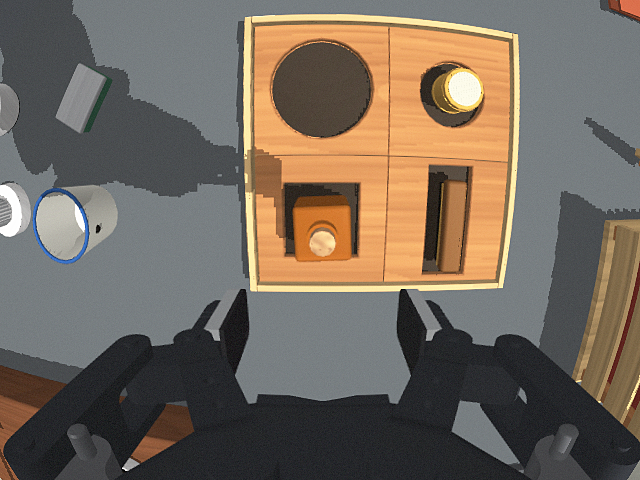

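The bottle is in the square recess at (322,230). Next is the clamp.

play_rows([
  [[-30,-1,0,0,0,0],[-80,-3,0,0,0,0],[-130,-6,5,0,0,0],[-180,-8,10,0,0,0],[-230,-10,15,0,0,0],[-280,-13,20,0,0,0],[-330,-15,23,0,0,0],[-356,-16,23,0,0,0],[-356,-16,23,0,0,0],[-356,-16,23,0,0,0]],
])

```text
t: 27.42
position: [0.5585, -0.1424, 0.1773]
eef_rot: [-2.184, -2.256, 0.001]
ft_force: [-0.4, 0.3, -0.1]
gripper_width: 0.0624
```

```bash
python3 go.py .5595 -.143 .046 91.8;python3 w.py wc1
```

```text
t 27.43 pos [ 0.5585 -0.1424  0.1773] yaw 91.9 w 0.0624 F [-0.4  0.3 -0.1]
shift mm [ -0.7   1.2 131.3] turn deg [-0.1 -0.1  0.1] rows>=3 q6 then -16
27.425 [ 0.55851958 -0.14244621  0.17733681] 0.062377093030659136
```

View pics/wc1.png

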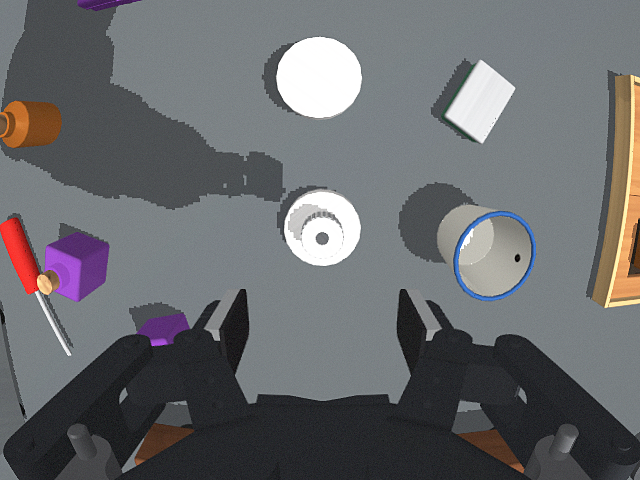

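```bash
python3 -c "
from wp import *
print(wp('wc1',322,238,.044),wp('wc1',322,228,.018),wp('wc1',440,235,.0))"
```

```text
[ 0.55806696 -0.14286551  0.044     ] [ 0.5569709  -0.14291844  0.018     ] [ 0.56374466 -0.0416578   0.        ]
```

play_rows([
  [[-0.5,0.5,45,0,0,0],[-0.5,0.5,85,0,0,0],[-0.5,0.5,110,0,0,0],[-0.5,0.5,125,0,0,0],[-0.5,0.5,131,0,0,0],[-0.5,0.5,131,0,0,0],[-0.5,0.5,131,0,0,0]],
], hand=90)

```text
t: 28.35
position: [0.5603, -0.144, 0.0482]
eef_rot: [2.184, 2.256, 0.001]
ft_force: [0.7, 0.6, 0.4]
gripper_width: 0.055
```

```bash
python3 go.py .5595 -.143 .045 91.8;python3 w.py wc2
```

```text
t 28.35 pos [ 0.5603 -0.144   0.0482] yaw 91.8 w 0.0550 F [0.7 0.6 0.4]
shift mm [ 1.  -0.8  3.2] turn deg [0.1 0.  0. ] rows>=1 q6 then -16
28.35 [ 0.56031153 -0.14399617  0.04822953] 0.05502025997555082
```

View pics/wc2.png

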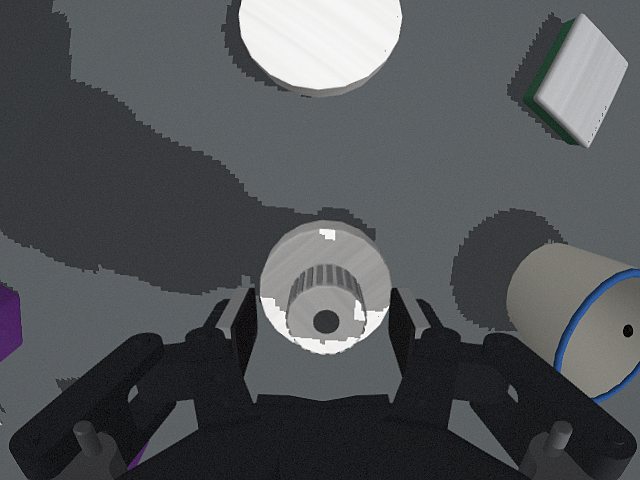

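The knob at (326,320) is between the pads. Grip and lift.

play_rows([
  [[1,-1,2,0,0,0],[1,-1,2,0,0,0],[1,-1,2,0,0,0],[1,-1,2,0,0,0],[1,-1,2,0,0,0],[1,-1,2,0,0,0],[1,-1,-10,0,0,0],[1,-1,-40,0,0,0],[1,-1,-85,0,0,0],[1,-1,-130,0,0,0],[1,-1,-150,0,0,0],[1,-1,-150,0,0,0]],
], hand=255, grip_force=60)

```text
t: 29.9
position: [0.5595, -0.1432, 0.1991]
eef_rot: [2.183, 2.255, 0.002]
ft_force: [-0.1, -1.0, -2.3]
gripper_width: 0.028
```

```bash
python3 go.py .4545 .2105 .197 91.8;python3 w.py wc3
```

```text
t 29.90 pos [ 0.5595 -0.1432  0.1991] yaw 91.8 w 0.0280 F [-0.1 -1.  -2.3]
shift mm [356.9 -93.6   1.4] turn deg [0.2 0.1 0. ] rows>=6 q6 then 23
29.9 [ 0.5595006  -0.14318722  0.19914181] 0.027997633808829622
```

View pics/wc3.png

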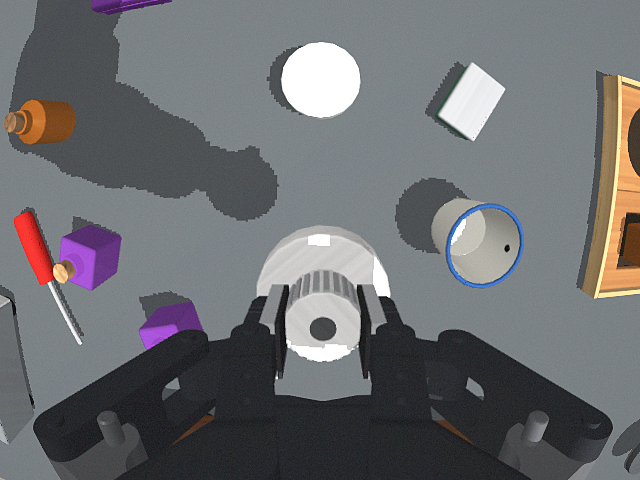

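Clamp held level. Carrying it to the large recess.

play_rows([
  [[20,-5,0,0,0,0],[60,-16,0,0,0,0],[105,-28,0,0,0,0],[150,-39,0,0,0,0],[195,-51,0,0,0,0],[240,-63,0,0,0,0],[285,-75,0,0,0,0],[325,-85,0,0,0,0],[350,-92,0,0,0,0],[357,-94,0,0,0,0],[357,-94,0,0,0,0],[357,-94,0,0,0,0]],
])

```text
t: 31.45
position: [0.4531, 0.2103, 0.197]
eef_rot: [-2.186, -2.256, 0.001]
ft_force: [-0.7, -0.6, -2.0]
gripper_width: 0.0278
```

```bash
python3 go.py .4545 .2105 .063 91.8;python3 w.py wc4
```

```text
t 31.45 pos [0.4531 0.2103 0.197 ] yaw 91.8 w 0.0278 F [-0.7 -0.6 -2. ]
shift mm [  0.3   1.4 134. ] turn deg [-0.  0.  0.] rows>=3 q6 then 23
31.45 [0.45314798 0.21025501 0.19701652] 0.027804694994632045
```

View pics/wc4.png

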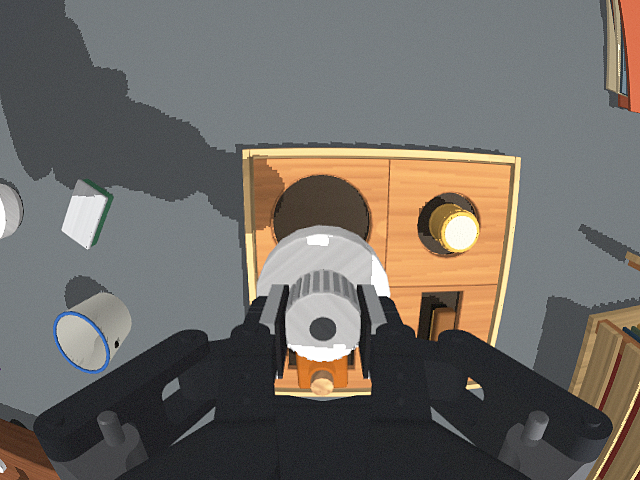

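play_rows([
  [[0,1,40,0,0,0],[0,1,75,0,0,0],[0,1,105,0,0,0],[0,1,122,0,0,0],[0,1,130,0,0,0],[0,1,134,0,0,0],[0,1,134,0,0,0],[0,1,134,0,0,0]],
])

```text
t: 32.5
position: [0.4546, 0.2111, 0.0639]
eef_rot: [2.185, 2.256, 0.001]
ft_force: [-0.1, -0.2, -2.2]
gripper_width: 0.0277
```

```bash
python3 go.py .4545 .2105 .058 91.8;python3 w.py wc5
```

```text
t 32.50 pos [0.4546 0.2111 0.0639] yaw 91.8 w 0.0277 F [-0.1 -0.2 -2.2]
shift mm [-0.6 -0.2  5.9] turn deg [ 0.1 -0.   0. ] rows>=1 q6 then 23
32.5 [0.45463286 0.21110297 0.06388793] 0.027687326805390673
```

View pics/wc5.png

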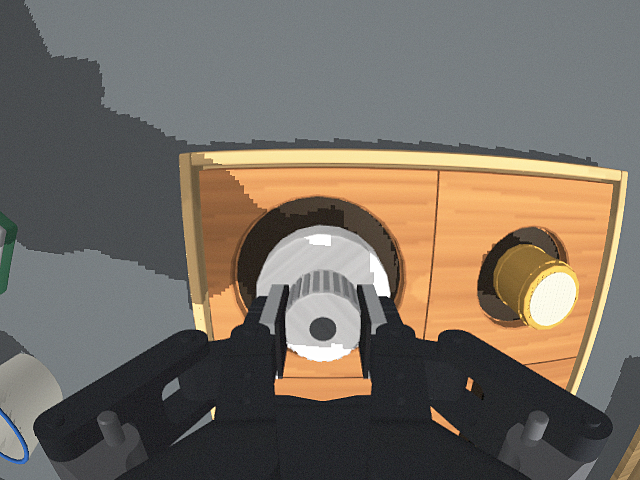

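The clamp is centred over the large recess at (322,260). Lowering.

play_rows([
  [[0,0,2,0,0,0],[0,0,4,0,0,0],[0,0,5,0,0,0],[0,0,5,0,0,0],[0,0,5,0,0,0]],
])

```text
t: 33.17
position: [0.4542, 0.211, 0.0583]
eef_rot: [2.185, 2.257, 0.0]
ft_force: [-0.2, -0.6, -2.7]
gripper_width: 0.0277
```

play_rows([
  [[0,0,1,0,0,0],[0,0,1,0,0,0]],
])

```text
t: 33.42
position: [0.4543, 0.211, 0.0577]
eef_rot: [2.185, 2.257, 0.001]
ft_force: [-2.0, -0.6, 5.0]
gripper_width: 0.0283
```

Contact. Releasing, lifting and backing off so the top view is clear.

play_rows([
  [[0,0,0,0,0,0],[0,0,0,0,0,0],[0,0,0,0,0,0],[0,0,0,0,0,0],[0,0,-5,0,0,0],[0,0,-30,0,0,0],[0,0,-80,0,0,0],[0,0,-130,0,0,0],[-50,-10,-140,0,0,0],[-100,-30,-140,0,0,0],[-150,-50,-140,0,0,0],[-200,-60,-140,0,0,0]],
], hand=90)

```text
t: 34.92
position: [0.3997, 0.0079, 0.1978]
eef_rot: [2.184, 2.257, 0.001]
ft_force: [0.5, 0.6, 0.7]
gripper_width: 0.0555
```

play_rows([
  [[-50,0,0,0,0,0],[-90,0,0,0,0,0],[-90,0,0,0,0,0],[-90,0,0,0,0,0]],
])

```text
t: 35.42
position: [0.4033, -0.0805, 0.1974]
eef_rot: [-2.186, -2.256, -0.0]
ft_force: [0.5, -1.0, -0.5]
gripper_width: 0.0554
```

Run:
```python
from h import *
from station import arm
T=arm.read_camera("top");S=arm.read_camera("scene");cv2.imwrite("pics/top9.png",T["frame"]);cv2.imwrite("pics/scene9.png",S["frame"])
a=cv2.resize(T["frame"][155:295,100:245],None,fx=4,fy=4,interpolation=cv2.INTER_CUBIC)
b=cv2.resize(S["frame"][110:240,335:500],None,fx=4,fy=4,interpolation=cv2.INTER_CUBIC)
cv2.imwrite("pics/ct9.png",a);cv2.imwrite("pics/cs9.png",b);print(arm.read_state()["t"],arm.read_state()["position"])
```

```text
35.525 [ 0.403397   -0.07995049  0.1973753 ]
```

View pics/top9.png

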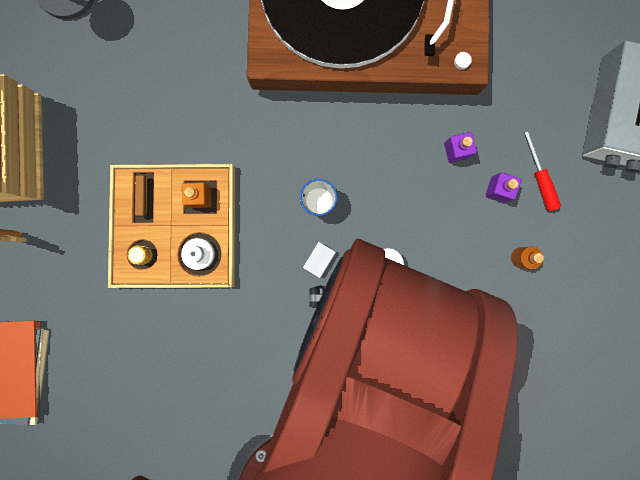

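View pics/ct9.png

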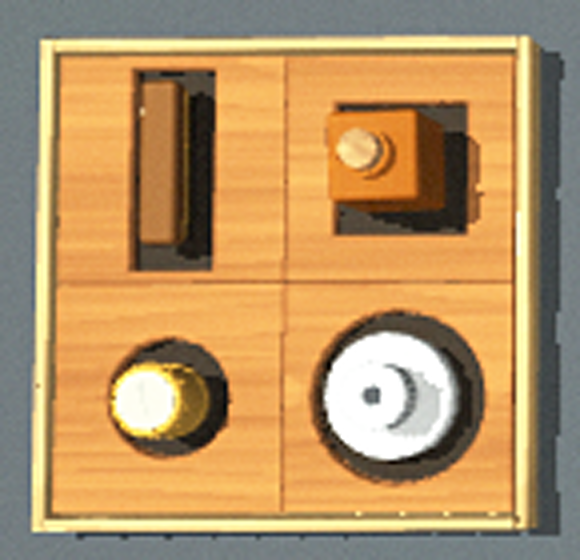

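View pics/cs9.png

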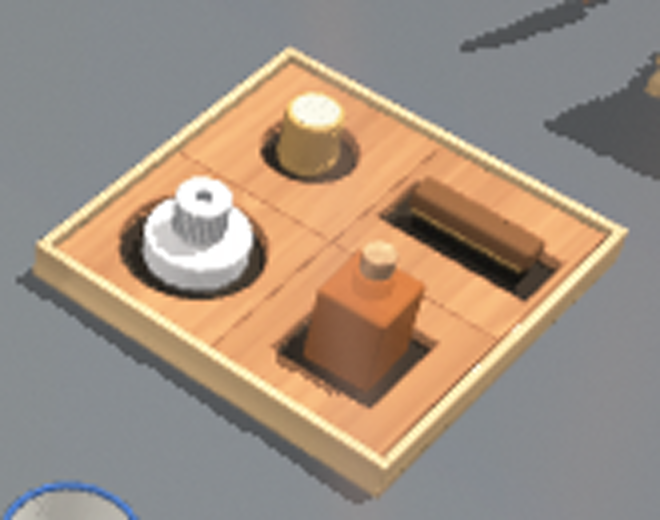

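All four sit in their recesses: brush (140,196), bottle (195,193), loupe (137,255), clamp (193,254). A quick numeric check follows.

Run:
```python
from h import *
from station import arm
T=arm.read_camera("top");S=arm.read_camera("scene")
b={"slot":(.561,.3215),"square":(.564,.212),"small":(.451,.3185),"large":(.4548,.2095)}
for n,p,q,z in [("slot",(161,162),(479,222),.040),("square",(358,145),(378,258),.088),("small",(147,400),(316,110),.048),("large",(373,395),(206,194),.056)]:
    P=(100+p[0]/4,155+p[1]/4);Q=(335+q[0]/4,110+q[1]/4)
    a=on(T,*P,z);X,e=tri(T,P,S,Q);print(n,"err mm",np.round((a[:2]-b[n])*1000,1),"tri",np.round(X,4),"gap",round(e,4),"expected z",z)
t=T["frame"];h=cv2.cvtColor(t,cv2.COLOR_BGR2HSV).astype(int)
c,st,m=blob((h[...,2]>170)&(h[...,1]>60)&(h[...,1]<165)&(h[...,0]<20),(538,258));print("round cork px",c,"was 538.3 257.8")
t0=cv2.imread("pics/scene0.png")[240:280,240:278].astype(int);print("foot crop diff (scene)",np.abs(S["frame"][240:280,240:278].astype(int)-t0).mean())
```

```text
slot err mm [ 0.8 -2.2] tri [0.5634 0.3229 0.0332] gap 0.0022 expected z 0.04
square err mm [2.1 0.3] tri [0.5662 0.2128 0.085 ] gap 0.0008 expected z 0.088
small err mm [-1.2 -1.1] tri [0.4506 0.318  0.0483] gap 0.002 expected z 0.048
large err mm [0.2 0.6] tri [0.4561 0.2108 0.0575] gap 0.0031 expected z 0.056
round cork px [539.01886792 258.64150943] was 538.3 257.8
foot crop diff (scene) 4.005482456140351
```

View pics/scene9.png

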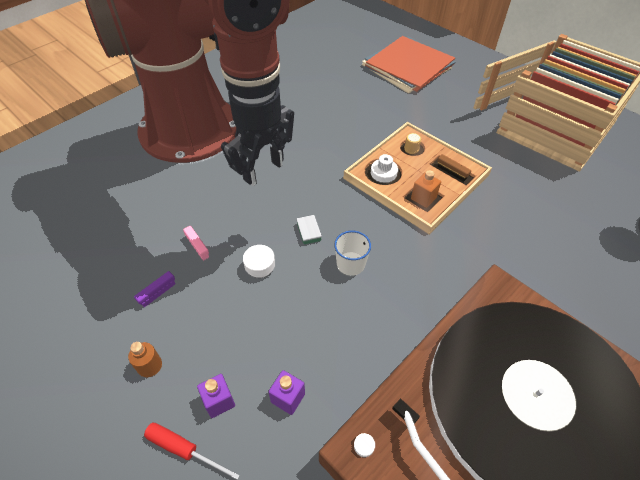

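The foot at (259,261) and the round bottle at (144,358) have not moved, and the arm touches nothing. Handing in.

```bash
python3 -c "
from station import arm
print(arm.finish_job())"
```

```text
the job is handed in; nothing more can be done
None
```

All four kit things are in their own recesses, and I handed the job in at about 36 s of the 115 s allowed. I moved them in this order: brush, loupe, square bottle, clamp. Each was lowered until the wrist felt the floor (about 5–10 N) and only then released.

- **Position:** in the final top view each thing measured within about 2.5 mm of its recess centre.
- **Height:** the two-view heights were within 3 mm for bottle, loupe and clamp. The brush came out 33 mm instead of 40 mm at its handle top. I put this down to hand-picked pixels, because it touched the slot floor before release and both views show it lying flat, bristles down.
- **Recess positions:** the wrist and top cameras disagreed by up to 4 mm on the recess centres, well inside the 18 mm allowed.
- **Look-alikes:** the round bottle's cork shifted under about 1 px between pictures, which is measurement noise. The foot showed no visible movement in the scene view. The purple and pink look-alikes appear undisturbed in the last pictures.

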